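Switch off one plate of the ink warmer and set its tin to cool

TASK

The ink in the narrower, taller tin on the two-plate warmer is warm enough: lift that tin off and stand it upright and wholly on the round cork mat, and turn off the plate it stood on by turning the knob in front of that plate fully anticlockwise to its end stop. The other plate is still in use: leave its knob at its setting and its wide tin where it stands. Do not disturb the other things on the counter.

Things in the scene. Friction and masses are not known exactly. Their poses are not given: they have to be found in the camera images.
- warmer: Flat grey two-plate ink warmer, fixed to the counter, 190 (x) x 280 (y) mm; origin under its centre on the counter, x to its back, y to its left, front towards the robot. Its deck is 40 mm high. Two bare steel plates 105 (x) x 125 (y) mm with their tops 52 mm above the counter, centred at (0.038, 0.07) and (0.038, -0.07) m; in front of each plate is that plate's knob.
- left_knob (a joint): Heat knob of the left plate as the robot sees it (warmer's + y side), in rad: 0 = off, end stop fully anticlockwise seen from above; grows clockwise to the other stop at 4.71. At value q the pointer end points along the warmer's yaw + 2.356 - q. About 0.05 N m of friction, no spring: it stays where it is left.
- right_knob (a joint): Heat knob of the right plate as the robot sees it (warmer's - y side), in rad: 0 = off, end stop fully anticlockwise seen from above; grows clockwise to the other stop at 4.71. At value q the pointer end points along the warmer's yaw + 2.356 - q. About 0.05 N m of friction, no spring: it stays where it is left.
- left_knob_axis (a point): Fixed point on the left knob's vertical axis, 75 mm above the counter, level with the knob's top; at the warmer's (-0.053, 0.07) m. The black knob is a round flange 38 mm across (40 to 46 mm above the counter) with an upright bar on it, 44 mm long, 13 mm thick, up to 75 mm, centred on the axis, a white pointer line on one end.
- right_knob_axis (a point): Fixed point on the right knob's vertical axis, 75 mm above the counter, level with the knob's top; at the warmer's (-0.053, -0.07) m. The black knob is a round flange 38 mm across (40 to 46 mm above the counter) with an upright bar on it, 44 mm long, 13 mm thick, up to 75 mm, centred on the axis, a white pointer line on one end.
- left_knob_pointer (a point): Point on the pointer end of the left knob's bar, 22 mm from its axis, 70 mm above the counter; turns with the knob.
- right_knob_pointer (a point): Point on the pointer end of the right knob's bar, 22 mm from its axis, 70 mm above the counter; turns with the knob.
- narrow_tin: The tin to move: closed round tin with a pale yellow-cream rim, 53 mm across and 61 mm tall, the narrower and taller of the two on the warmer, 0.18 to 0.35 kg; stands upright on one of the plates, close behind that plate's knob. Origin at the centre of its underside, z up.
- wide_tin: Closed round tin with a dark rim, 69 mm across and 53 mm tall, standing on the other plate; it stays there. Origin at the centre of its underside.
- cork_mat: Plain round cork mat, 110 mm across, 8 mm thick, fixed to the counter near its front edge, right in front of the warmer or to the right in front of the warmer; origin under its centre.
- tape_roll: Bystander: roll of tape lying flat, 93 mm across, 24 mm high; origin under its centre.
- spray_bottle: Bystander: spray bottle, 82 x 63 mm and 202 mm tall, to the right of the warmer; origin under its centre.
- pigment_jar: Bystander: small jar, 39 mm across and 46 mm tall, standing on the warmer's deck between the two knobs (top 86 mm above the counter), its side 45 to 55 mm from either knob axis; origin under its centre.

How it is judged:
By the outcome, as a careful person would: the job done as asked, in the order asked, and still so for the second after the job is handed in, with the robot touching nothing.
It also fails if it takes over 72 s, if anything falls off the work surface, if the arm or the gripper's body presses on something with over 40 N, if the wrist force passes 120 N, or if a joint passes its speed limit or range.

ROBOT

A 7-joint arm with a two-finger parallel gripper is mounted at the origin on a cart in front of the work surface, level with it; the furniture and walls round the work are solid. World frame = base frame: x ahead of the robot, y to its left, z up, the work surface at z = 0. Lengths are in m, angles in rad, forces in N, time in s.
With the tool pointing down it reaches from about 0.425 to 0.875 m from the base axis. Payload 9.9 kg.
Tool frame: the origin (TCP) lies midway between the tips of the shut fingers; the grasp point (between the pads) lies 19 mm behind it (manip.pinch_z is the z of the grasp point in the tool frame, in m); z points along the fingers, x is the direction in which the jaws open and shut, and the axes are right-handed (so a half turn about z gives the same grasp; the last joint's range is limited). The gripper opens to 85 mm and grips with 20 to 120 N. Pads are 22 mm wide; open, the fingers measure 114 mm over their backs; the gripper's body (76 mm by 85 mm) begins 54 mm behind the grasp point. The pads swing forward as they close: fully open they stand 13 mm farther back than shut.
Start: joints at [-1.41, 0.576, 0.025, 1.437, -0.015, 1.129, -0.057], TCP at [0.164, 0.655, 0.231] pointing down, gripper open.
Joint ranges: [-2.76, 2.76], [-0.34, 2.15], [-1.52, 1.57], [0.19, 2.46], [-1.09, 4.23], [0.17, 1.99], [-2.82, 2.82]. Speed limits (rad/s): [2.22, 2.22, 3.01, 3.01, 3.14, 3.14, 3.14].

INTERFACE

Orientations are given as a unit quaternion [w, x, y, z].
In Python, from bench import manip gives the robot as it stands.
- The arm moves only by the shell command python3 -m handwheel 'ROWS' [OPENING]. ROWS is JSON, one flat list of numbers, 6 for each row, row after row: the shift along the world's x, y, z in mm, then the turn, a rotation vector about the world's x, y, z in units of 6 degrees (1.0 is 6 degrees). A call has 1 to 5 rows; each row is the pose to reach, as a shift and turn from the pose commanded when the call began; what a row does not reach only later rows make up. A row lasts 1/10 s, in which the tool goes at most 50 mm and 8.59 degrees, less where a joint would pass 70% of its speed; a pose out of reach is approached as far as the arm can. A call with a gripper value outside its range is refused whole. OPENING is the closure, from 0 (fully open) to 1 (shut), set as the call begins (- or left out, the last holds). The fingers move at their own pace and stop on an object; the grip force is fixed at half the most. Time passes only in rows, so rows that repeat a pose let the fingers close. It gives the time, the measured TCP pose, the force and the opening at its end, in the units of the state.
- manip.get_state(): the state, without advancing time (a new reading comes with each control period).
- manip.capture(name): name is "scene" or "top"; returns the picture (480x640x3 uint8, blue, green, red); there is no depth.
- manip.camera_model(name): a dict with "K" (3x3 intrinsics, pixels), "R" (3x3) and "t" (3): a world point X has camera coordinates R X + t. Camera axes: x right, y down, z forward; pixel columns grow to the right and rows downward; lengths in m; the calibration is good to about 2 mm. A picture is of the moment at which its call begins. camera_model takes no time and is no camera call.
- manip.finish_job(): hands the job in, once; it reports no verdict.
The state is a dict: "t": time; "joints": joint angles; "dq": joint speeds; "tau": joint torques, N m; "tcp_pos": TCP position; "orientation": TCP orientation; "ft_force": force on the tool from outside, world axes, zero at the start; "ft_torque": the same for the moment, N m; "width": opening from 0.0 (shut) to 1.0 (fully open).
Only numpy, scipy, OpenCV 4.12 (cv2) and the standard library are available. Lean on these libraries where they do the work, as an engineer would, in place of code of your own. Each camera call takes 0.05 s, during which the arm holds its last target.

## Working session

There is one attempt and no reset: what is moved stays moved. The work goes in short steps, Python scripts to look and compute and a shell command to move; the robot and the scene stay as the last step left them, time stands still between calls to the robot, and variables do not carry over. Pictures are saved under pics/ and viewed, and the job is handed in when it is done.

```bash
mkdir -p pics; python3 - <<'E'
from bench import manip
import cv2
for n in ("scene","top"):
    cv2.imwrite(f"pics/{n}0.png",manip.capture(n))
    m=manip.camera_model(n);print(n,m["K"],m["R"],m["t"])
print(manip.get_state(),manip.pinch_z)
E
```

```text
scene [[480.80829819   0.         312.43806782]
 [  0.         480.80829819 235.9155367 ]
 [  0.           0.           1.        ]] [[-0.51502192  0.85717169  0.00301825]
 [ 0.74861503  0.45150643 -0.48550744]
 [-0.417526   -0.24778747 -0.87422732]] [ 0.42950604 -0.29692916  1.11234198]
top [[618.88832011   0.         327.85049102]
 [  0.         618.88832011 238.15280951]
 [  0.           0.           1.        ]] [[ 0.02305845 -0.99947442  0.02278584]
 [-0.98318141 -0.02680109 -0.1806544 ]
 [ 0.18117014 -0.018237   -0.98328266]] [-0.17688901  0.55576575  0.95596035]
{'t': 0.1, 'joints': array([-1.40980421,  0.57643695,  0.02483603,  1.43778898, -0.01501881,
        1.12900182, -0.05645132]), 'dq': array([ 0.00096431, -0.00296724,  0.00114969, -0.00061216, -0.00012887,
       -0.00093916,  0.00279916]), 'tau': array([ 7.15841335e-03, -7.67298317e+01,  2.25827247e+00, -2.86602312e+01,
        1.58761541e-02,  8.64117988e-03, -1.42944396e-05]), 'tcp_pos': array([0.1634746 , 0.65450487, 0.23054844]), 'orientation': array([ 4.66066810e-04,  7.88122251e-01,  6.15518310e-01, -5.55998446e-04]), 'ft_force': array([ 0.32015522, -0.18312089,  0.65370084]), 'ft_torque': array([ 0.10208159, -0.01966375, -0.01924621]), 'width': 1.000005301158351} -0.0187
```

View pics/scene0.png

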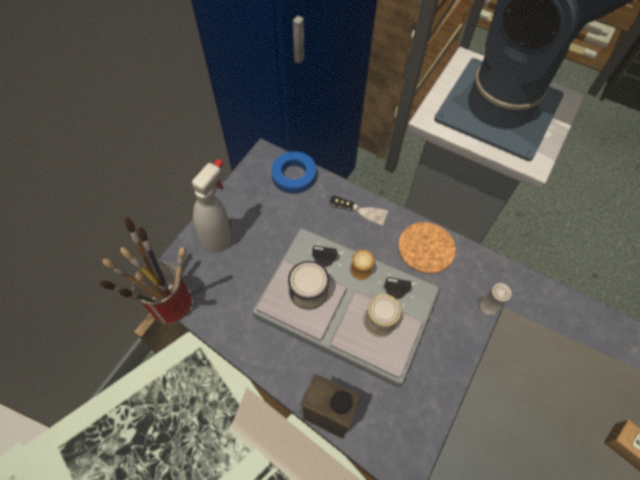

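View pics/top0.png

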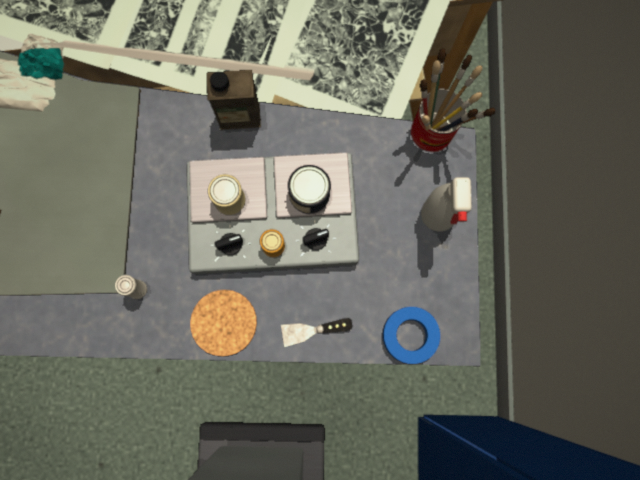

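```bash
cat > h.py <<'E'
from bench import manip
import numpy as np, cv2
def ray(n,u,v,z):
    m=manip.camera_model(n);K,R,t=map(np.array,(m["K"],m["R"],m["t"]))
    d=R.T@np.linalg.inv(K)@np.array([u,v,1.]);c=-R.T@t
    return c+d*(z-c[2])/d[2]
def proj(n,X):
    m=manip.camera_model(n);p=m["K"]@(m["R"]@np.array(X)+m["t"]);return p[:2]/p[2]
E
python3 - <<'E'
import cv2
a=cv2.imread("pics/top0.png")[140:290,170:370];cv2.imwrite("pics/topz.png",cv2.resize(a,None,fx=4,fy=4,interpolation=cv2.INTER_CUBIC))
a=cv2.imread("pics/scene0.png")[220:390,245:445];cv2.imwrite("pics/scz.png",cv2.resize(a,None,fx=3.5,fy=3.5,interpolation=cv2.INTER_CUBIC))
E
```

```text
(no output)
```

View pics/topz.png

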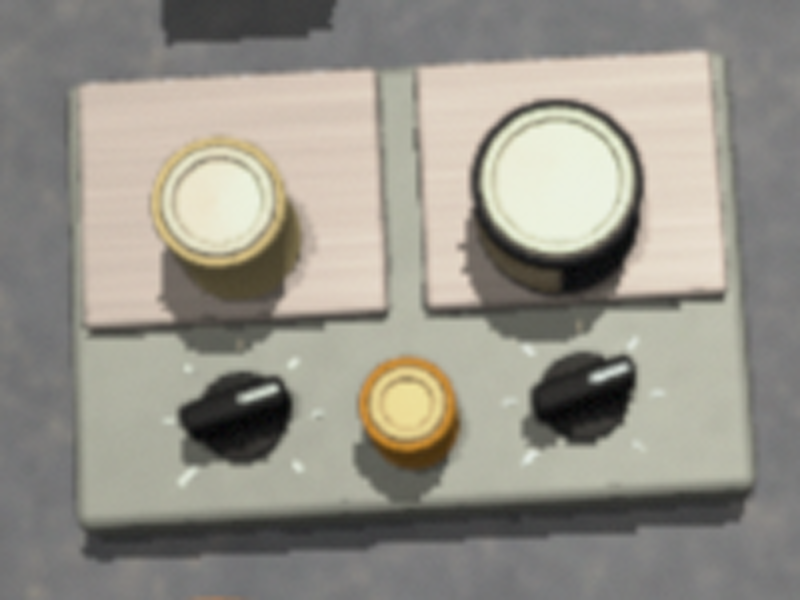

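View pics/scz.png

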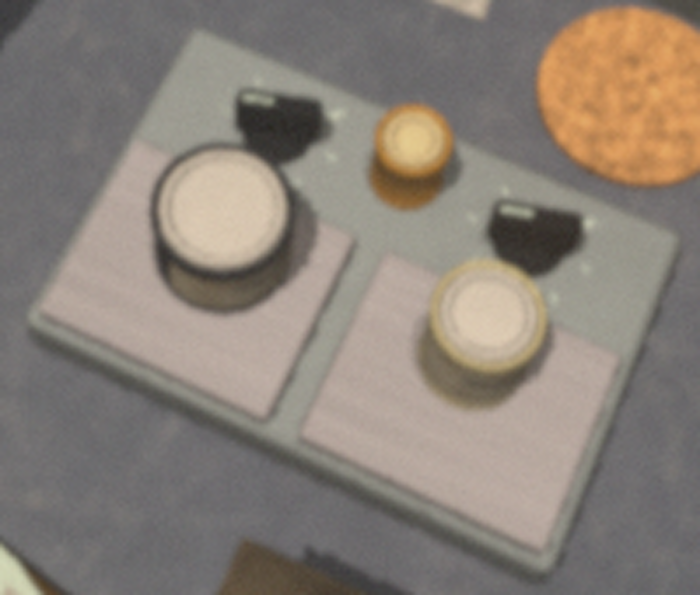

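```bash
cat > m.py <<'E'
from h import *
im=cv2.imread("pics/top0.png")
W=np.array([ray("top",170+u/4,140+v/4,.04)[:2] for u,v in [(73,88),(722,55),(752,490),(83,526)]])
print("corners BL BR FR FL",W.round(4).tolist())
c=W.mean(0); f=(W[0]-W[1])+(W[3]-W[2]); yaw=np.arctan2(f[1],f[0])-np.pi/2
print("warmer",c,yaw, np.linalg.norm(W[0]-W[1]),np.linalg.norm(W[0]-W[3]))
Rw=np.array([[np.cos(yaw),-np.sin(yaw)],[np.sin(yaw),np.cos(yaw)]])
for s in(1,-1): print("axis",s,c+Rw@[-.053,.07*s])
print("tin", ray("top",170+219/4,140+203/4,.113),ray("scene",245+489/3.5,220+316/3.5,.113))
print("wide", ray("top",170+557/4,140+183/4,.105),ray("scene",245+222/3.5,220+208/3.5,.105))
print("jar", ray("top",170+408/4,140+404/4,.086),ray("scene",245+413/3.5,220+140/3.5,.086))
for n in("top","scene"):
    i=cv2.imread(f"pics/{n}0.png");h=cv2.cvtColor(i,cv2.COLOR_BGR2HSV)
    k=cv2.inRange(h,(5,120,120),(22,255,255));cs,_=cv2.findContours(k,0,2)
    cs=[x for x in cs if 1000<cv2.contourArea(x)<6000]
    for x in cs:
        e=cv2.fitEllipse(x);print(n,"cork",e,ray(n,*e[0],.008))
# pointer line
a=ray("top",170+240/4,140+396/4,.075);b=ray("top",170+279/4,140+385/4,.075);print("L ptr",a,b,np.degrees(np.arctan2(*(b-a)[1::-1])))
a=ray("top",170+590/4,140+381/4,.075);b=ray("top",170+632/4,140+365/4,.075);print("R ptr",a,b,np.degrees(np.arctan2(*(b-a)[1::-1])))
a=ray("top",170+183/4,140+408/4,.075);b=ray("top",170+286/4,140+380/4,.075);print("L bar ctr",(a+b)/2,np.degrees(np.arctan2(*(b-a)[1::-1])))
st=manip.get_state();from scipy.spatial.transform import Rotation as Ro
q=st["orientation"];M=Ro.from_quat(np.r_[q[1:],q[0]]).as_matrix();print(M.round(3),st["tcp_pos"])
E
python3 m.py
```

```text
corners BL BR FR FL [[0.686, 0.0744], [0.7088, -0.1981], [0.5231, -0.2135], [0.5012, 0.0585]]
warmer [ 0.60476852 -0.0696726 ] 0.08195716749382687 0.2734352698454959 0.18550048299239466
axis 1 [ 0.54621584 -0.00424643]
axis -1 [ 0.557677  -0.1437765]
tin [ 6.19081692e-01 -6.09741234e-04  1.13000000e-01] [0.62262809 0.0045857  0.113     ]
wide [ 0.63306531 -0.1308209   0.105     ] [ 0.63626682 -0.1267992   0.105     ]
jar [ 0.54695834 -0.07465357  0.086     ] [ 0.54974626 -0.069862    0.086     ]
top cork ((223.03271484375, 322.65216064453125), (64.1413345336914, 66.18647766113281), 43.34054183959961) [0.42137924 0.00649608 0.008     ]
scene cork ((426.47589111328125, 247.3119354248047), (47.9749870300293, 56.54327392578125), 110.23931121826172) [0.42493287 0.01026799 0.008     ]
L ptr [ 0.55032165 -0.00722581  0.075     ] [ 0.55517801 -0.02242834  0.075     ] -72.28421992113633
R ptr [ 0.56017315 -0.14584378  0.075     ] [ 0.56712703 -0.16242703  0.075     ] -67.25016748265578
L bar ctr [ 0.55107756 -0.00504079  0.075     ] -72.83803331247336
[[ 0.242  0.97  -0.   ]
 [ 0.97  -0.242 -0.001]
 [-0.001  0.    -1.   ]] [0.1634746  0.65450487 0.23054844]
```

```bash
python3 -m handwheel '[28,-40,0,0,0,0,56,-80,0,0,0,0,84,-120,0,0,0,0,112,-160,0,0,0,0,140,-200,0,0,0,0]' 0
python3 -m handwheel '[28,-40,0,0,0,0,56,-80,0,0,0,0,84,-120,0,0,0,0,112,-160,0,0,0,0,140,-200,0,0,0,0]'
python3 -c "
from bench import manip;print(manip.get_state()['joints'])"
```

```text
t: 0.6
tcp_pos: [0.3043, 0.453, 0.2311]
orientation: [0.0, 0.788, 0.616, -0.0]
ft_force: [1.4, 0.3, 0.1]
width: 1.001
t: 1.1
tcp_pos: [0.4443, 0.2531, 0.2313]
orientation: [-0.0, 0.788, 0.616, -0.0]
ft_force: [-0.2, 0.4, -0.5]
width: 0.998
[-0.68596357  0.33503648  0.104194    1.86619769 -0.04229982  0.94255499
  0.76355551]
```

```bash
python3 -m handwheel '[28,-40,0,0,0,0,56,-80,0,0,0,0,84,-120,0,0,0,0,112,-160,0,0,0,0,140,-200,0,0,0,0]'
python3 -m handwheel '[28,-40,0,0,0,0,37,-51,-20,0,0,0,37,-51,-50,0,0,0,37,-51,-50,0,0,0]'
python3 - <<'E'
from h import *
s=manip.get_state();print(s['joints'])
for n in("top","scene"):
    i=manip.capture(n);u,v=proj(n,s['tcp_pos']);print(n,u,v)
    x,y=int(u)-100,int(v)-75;c=cv2.resize(i[y:y+150,x:x+200],None,fx=4,fy=4,interpolation=cv2.INTER_CUBIC)
    cv2.circle(c,(int((u-x)*4),int((v-y)*4)),4,(0,0,255),-1);cv2.imwrite(f"pics/{n}1.png",c)
E
```

```text
t: 1.6
tcp_pos: [0.5843, 0.0531, 0.2311]
orientation: [-0.0, 0.788, 0.616, -0.0]
ft_force: [-0.0, 0.8, -0.3]
width: 1.001
t: 2.0
tcp_pos: [0.6182, 0.0033, 0.1774]
orientation: [-0.002, 0.788, 0.615, -0.003]
ft_force: [0.0, 0.0, -0.3]
width: 1.001
[-0.17592471  0.54858318  0.1514356   1.66352098 -0.09721833  0.94409223
  1.33627619]
top 215.70010768227874 179.8171106317363
scene 391.2597288613877 291.87640955695116
```

View pics/top1.png

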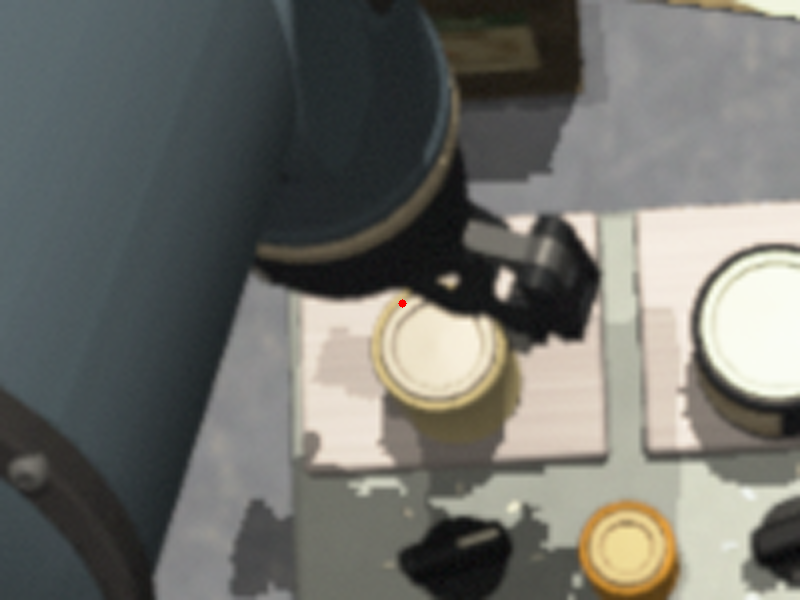

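View pics/scene1.png

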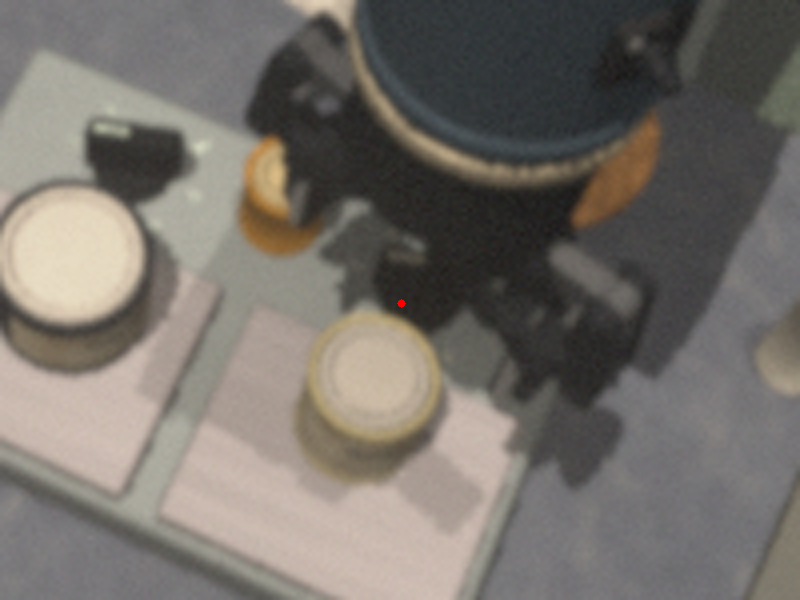

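```bash
python3 -m handwheel '[0,0,-30,0,0,0,0,0,-60,0,0,0,0,0,-90,0,0,0,0,0,-110,0,0,0,0,0,-117,0,0,0]'
python3 - <<'E'
from h import *
s=manip.get_state();print(s['tcp_pos'],s['ft_force'])
for n in("top","scene"):
    i=manip.capture(n);u,v=proj(n,s['tcp_pos'])
    x,y=int(u)-100,int(v)-75;c=cv2.resize(i[y:y+150,x:x+200],None,fx=4,fy=4,interpolation=cv2.INTER_CUBIC)
    cv2.imwrite(f"pics/{n}2.png",c)
E
```

```text
t: 2.6
tcp_pos: [0.6203, 0.0048, 0.0639]
orientation: [-0.0, 0.788, 0.616, -0.0]
ft_force: [-0.9, -0.6, 1.0]
width: 0.999
[0.62030075 0.00479958 0.06388251] [-0.9053094  -0.57497247  0.97214231]
```

View pics/scene2.png

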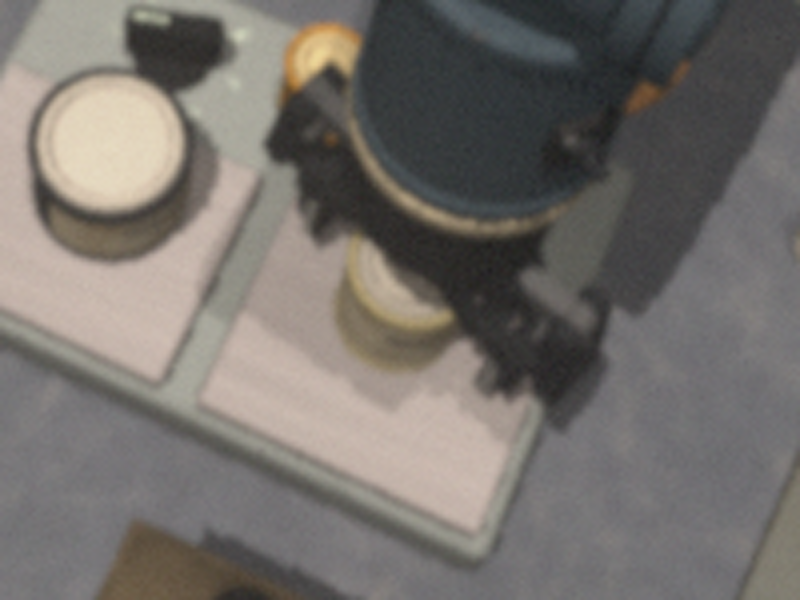

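```bash
python3 -m handwheel '[0,0,0,0,0,0,0,0,0,0,0,0,0,0,0,0,0,0,0,0,0,0,0,0,0,0,0,0,0,0]' 1
python3 -m handwheel '[0,0,0,0,0,0,0,0,0,0,0,0,0,0,0,0,0,0]'
python3 -m handwheel '[0,0,3,0,0,0,0,0,10,0,0,0,0,0,25,0,0,0,0,0,45,0,0,0,0,0,60,0,0,0]'
```

```text
t: 3.2
tcp_pos: [0.6215, 0.0038, 0.066]
orientation: [0.001, 0.788, 0.615, 0.001]
ft_force: [-1.6, -0.2, 6.7]
width: 0.6
t: 3.5
tcp_pos: [0.6215, 0.0038, 0.0661]
orientation: [0.001, 0.788, 0.615, 0.001]
ft_force: [-1.7, 0.6, 6.6]
width: 0.606
t: 4.0
tcp_pos: [0.6207, 0.0038, 0.1258]
orientation: [0.0, 0.788, 0.615, 0.0]
ft_force: [0.6, 0.3, -3.1]
width: 0.601
```

```bash
python3 -m handwheel '[-15,0,5,0,0,0,-45,1,10,0,0,0,-80,2,10,0,0,0,-120,3,10,0,0,0,-155,4,10,0,0,0]'
python3 -m handwheel '[-20,0,0,0,0,0,-31,0,0,0,0,0,-31,0,0,0,0,0]'
python3 - <<'E'
from h import *
s=manip.get_state();print(s['tcp_pos'],s['ft_force'],s['width'],s['joints'])
for n in("top","scene"):
    cv2.imwrite(f"pics/{n}3.png",manip.capture(n))
E
```

```text
t: 4.5
tcp_pos: [0.4636, 0.0078, 0.1347]
orientation: [-0.0, 0.788, 0.615, -0.0]
ft_force: [0.3, 0.5, -3.5]
width: 0.604
t: 4.8
tcp_pos: [0.434, 0.0079, 0.1348]
orientation: [-0.0, 0.788, 0.616, 0.0]
ft_force: [0.1, 1.2, -2.8]
width: 0.602
[0.43395053 0.00789022 0.13481398] [ 0.05844909  1.23403277 -2.76695034] 0.6016693032533156 [-0.23495884  0.36464586  0.14604293  2.17393594 -0.09121802  0.60831044
  1.30259811]
```

View pics/scene3.png

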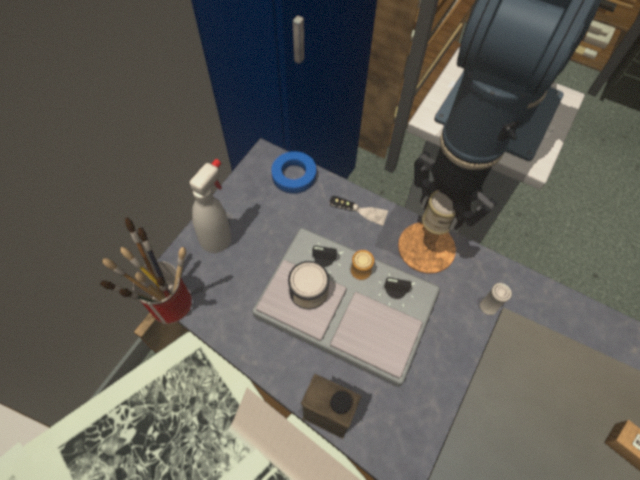

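View pics/top3.png

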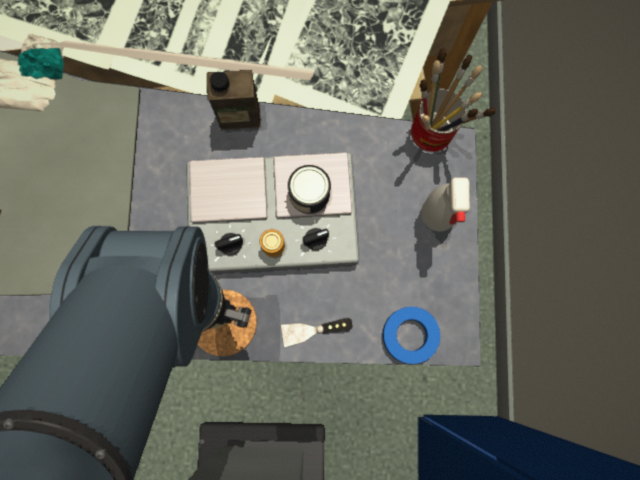

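```bash
python3 -m handwheel '[0,0,-30,0,0,0,0,0,-65,0,0,0,0,0,-90,0,0,0,0,0,-102,0,0,0,0,0,-105,0,0,0]'
python3 -m handwheel '[0,0,-2,0,0,0,0,0,-4,0,0,0,0,0,-5,0,0,0,0,0,-5,0,0,0]'
```

```text
t: 5.4
tcp_pos: [0.4354, 0.0078, 0.0277]
orientation: [-0.0, 0.788, 0.615, -0.001]
ft_force: [0.1, 0.3, -2.8]
width: 0.603
t: 5.8
tcp_pos: [0.435, 0.0079, 0.0247]
orientation: [0.0, 0.788, 0.616, 0.0]
ft_force: [-1.1, -0.1, -1.5]
width: 0.603
```

```bash
python3 -m handwheel '[0,0,-1,0,0,0,0,0,-2,0,0,0,0,0,-2,0,0,0]'
python3 -m handwheel '[0,0,-1,0,0,0,0,0,-1,0,0,0]'
```

```text
t: 6.1
tcp_pos: [0.4346, 0.0079, 0.0223]
orientation: [0.0, 0.788, 0.615, 0.0]
ft_force: [-0.7, -0.8, -2.2]
width: 0.601
t: 6.3
tcp_pos: [0.4346, 0.0079, 0.0219]
orientation: [0.0, 0.788, 0.615, 0.0]
ft_force: [-2.9, -0.0, 12.7]
width: 0.603
```

```bash
python3 -m handwheel '[0,0,1,0,0,0,0,0,1,0,0,0,0,0,1,0,0,0,0,0,1,0,0,0,0,0,1,0,0,0]' 0
python3 -m handwheel '[0,0,25,0,0,0,0,0,60,0,0,0,0,0,100,0,0,0,0,0,140,0,0,0,0,0,180,0,0,0]'
python3 -m handwheel '[12,-2,0,0,0,-1.4,24,-4,0,0,0,-2.8,36,-6,0,0,0,-4.2,48,-8,0,0,0,-5.6,60,-10,0,0,0,-7]' 0.6
python3 - <<'E'
from h import *
s=manip.get_state();print(s['tcp_pos'],s['ft_force'],s['width'],s['joints'])
for n in("top","scene"):
    cv2.imwrite(f"pics/{n}4.png",manip.capture(n))
E
```

```text
t: 6.8
tcp_pos: [0.4346, 0.0079, 0.0222]
orientation: [-0.0, 0.788, 0.615, -0.0]
ft_force: [-0.0, -0.2, 0.7]
width: 1.002
t: 7.3
tcp_pos: [0.4341, 0.0078, 0.2039]
orientation: [-0.0, 0.788, 0.615, -0.0]
ft_force: [0.2, 0.6, -0.7]
width: 1.001
t: 7.8
tcp_pos: [0.4948, -0.0022, 0.2022]
orientation: [-0.0, 0.957, 0.289, -0.0]
ft_force: [-0.1, 0.0, 0.5]
width: 0.402
[ 0.49479343 -0.00220406  0.20219387] [-0.13163486  0.01215814  0.53583238] 0.4018634226821533 [-0.35288444  0.36214429  0.36115368  1.95198277 -0.16649255  0.8562594
  0.68335615]
```

View pics/scene4.png

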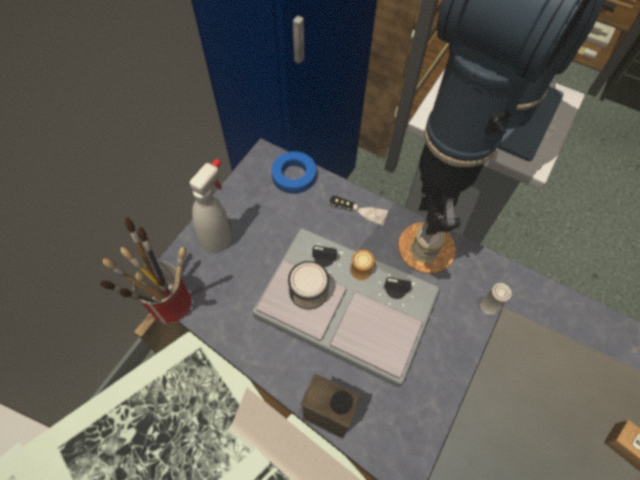

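View pics/top4.png

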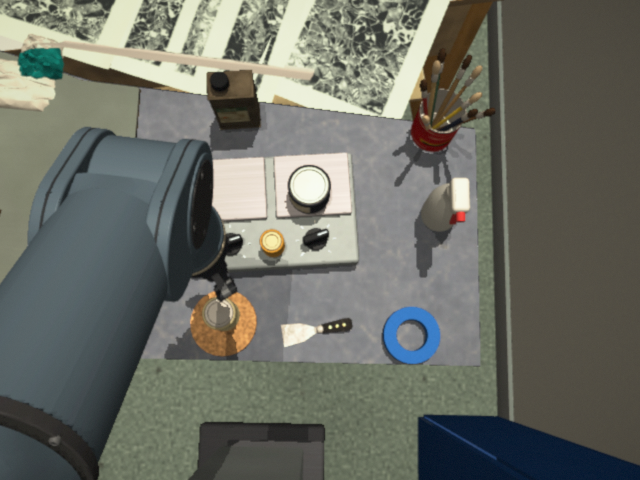

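```bash
python3 - <<'E'
from h import *
W=np.array([ray("scene",245+u/3.5,220+v/3.5,.04)[:2] for u,v in [(545,565),(35,312),(200,32),(678,240)]])
c=W.mean(0); f=(W[0]-W[1])+(W[3]-W[2]); yaw=np.arctan2(f[1],f[0])-np.pi/2
print("warmer",c,yaw, np.linalg.norm(W[0]-W[1]),np.linalg.norm(W[0]-W[3]),np.linalg.norm(W[1]-W[2]))
Rw=np.array([[np.cos(yaw),-np.sin(yaw)],[np.sin(yaw),np.cos(yaw)]])
for s in(1,-1): print("axis",s,c+Rw@[-.053,.07*s])
for n,(x,y) in dict(top=(208,222),scene=(375,265)).items():
    i=cv2.imread(f"pics/{n}0.png")[y:y+40,x:x+50].astype(float)
    i=np.clip(i*2.5,0,255).astype(np.uint8)
    cv2.imwrite(f"pics/k_{n}.png",cv2.resize(i,None,fx=14,fy=14,interpolation=cv2.INTER_CUBIC))
for n in("top","scene"):
  print(n,proj(n,(.549,-.002,.075)), -np.array(manip.camera_model(n)["R"]).T@manip.camera_model(n)["t"])
E
```

```text
warmer [ 0.60813437 -0.06404996] 0.07571375060115604 0.2698397232314295 0.18016128832274728 0.17811293835475214
axis 1 [0.54999131 0.0017405 ]
axis -1 [ 0.56058111 -0.13785842]
top [226.65471434 239.73117118] [ 0.37730587 -0.14446706  1.04441134]
scene [397.8211406  281.02208601] [0.90792235 0.04152942 0.82698208]
```

View pics/k_top.png

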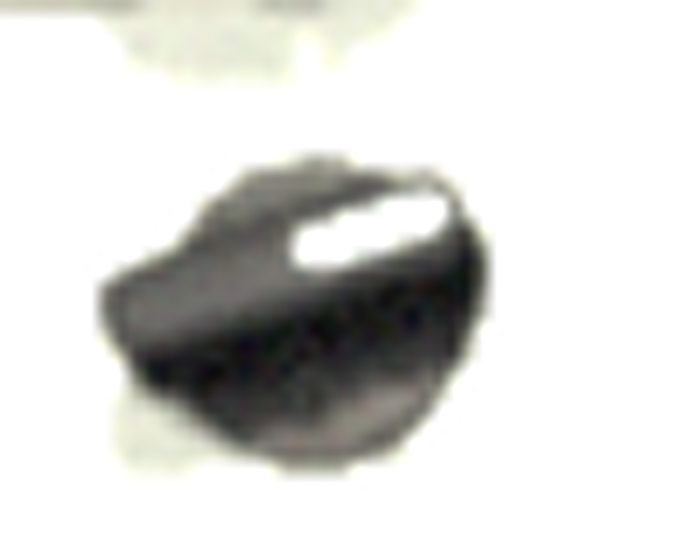

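View pics/k_scene.png

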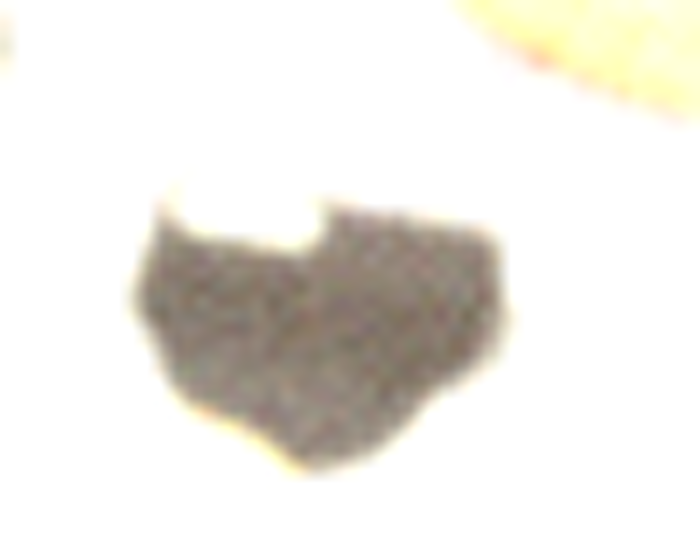

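```bash
python3 -m handwheel '[11,0,0,0,0,-1.4,22,0,0,0,0,-2.8,33,0,0,0,0,-4.2,44,0,0,0,0,-5.6,55,0.5,0,0,0,-7]' 0.6
python3 -m handwheel '[0,0,0,0,0,-1.4,0,0,0,0,0,-2.8,0,0,0,0,0,-4.2,0,0,0,0,0,-5.6,0,0,0,0,0,-7]'
python3 -m handwheel '[0,0,0,0,0,-1.4,0,0,0,0,0,-2.8,0,0,0,0,0,-4.2,0,0,0,0,0,-5.6,0,0,0,0,0,-7]'
python3 -m handwheel '[0,0,0,0,0,-1.4,0,0,0,0,0,-2.8,0,0,0,0,0,-4.2,0,0,0,0,0,-5.6,0,0,0,0,0,-7]'
python3 -m handwheel '[0,0,0,0,0,-1.4,0,0,0,0,0,-2.8,0,0,0,0,0,-3.8,0,0,0,0,0,-3.8]'
cat > s.py <<'E'
from h import *
s=manip.get_state();q=s['orientation']
print("t",s['t'],s['tcp_pos'].round(4),s['ft_force'].round(1),s['ft_torque'].round(2),round(s['width'],3),s['joints'].round(3),"az",round(np.degrees(2*np.arctan2(q[2],q[1])),1))
E
python3 s.py
```

```text
t: 8.4
tcp_pos: [0.5491, -0.0016, 0.2021]
orientation: [-0.0, 0.998, -0.071, -0.0]
ft_force: [-0.0, 0.2, -0.4]
width: 0.397
t: 8.9
tcp_pos: [0.5486, -0.0014, 0.202]
orientation: [-0.0, 0.906, -0.423, -0.001]
ft_force: [-0.9, 0.5, 0.1]
width: 0.402
t: 9.4
tcp_pos: [0.5486, -0.0014, 0.202]
orientation: [-0.0, -0.694, 0.72, 0.001]
ft_force: [0.2, 0.0, 0.2]
width: 0.402
t: 9.9
tcp_pos: [0.5486, -0.0014, 0.2019]
orientation: [-0.0, -0.39, 0.921, 0.001]
ft_force: [-0.4, -0.9, -0.3]
width: 0.404
t: 10.3
tcp_pos: [0.5487, -0.0014, 0.2015]
orientation: [-0.001, -0.202, 0.979, 0.0]
ft_force: [-0.2, 0.4, 0.2]
width: 0.399
t 10.3 [ 0.5487 -0.0014  0.2015] [-0.2  0.4  0.2] [ 0.   -0.04  0.01] 0.399 [-0.779  0.777  1.3    1.836 -0.812  1.196 -1.944] az 203.3
```

```bash
python3 -m handwheel '[0,0,-30,0,0,0,0,0,-65,0,0,0,0,0,-95,0,0,0,0,0,-105,0,0,0,0,0,-105,0,0,0]'
python3 s.py; python3 - <<'E'
from h import *
for n in("top","scene"):
    i=manip.capture(n);cv2.imwrite(f"pics/{n}5.png",i)
u,v=proj("scene",(.549,-.002,.075));x,y=int(u)-60,int(v)-45
c=cv2.imread("pics/scene5.png")[y:y+90,x:x+120];c=np.clip(c*2.,0,255).astype(np.uint8)
cv2.imwrite("pics/sc5z.png",cv2.resize(c,None,fx=6,fy=6,interpolation=cv2.INTER_CUBIC))
E
```

```text
t: 10.8
tcp_pos: [0.5487, -0.0015, 0.0966]
orientation: [-0.001, -0.202, 0.979, 0.0]
ft_force: [-0.0, -0.0, -0.4]
width: 0.4
t 10.8 [ 0.5487 -0.0015  0.0966] [-0.  -0.  -0.4] [ 0.01 -0.   -0.05] 0.4 [-0.711  0.88   1.156  1.952 -0.975  1.02  -1.82 ] az 203.3
```

View pics/scene5.png

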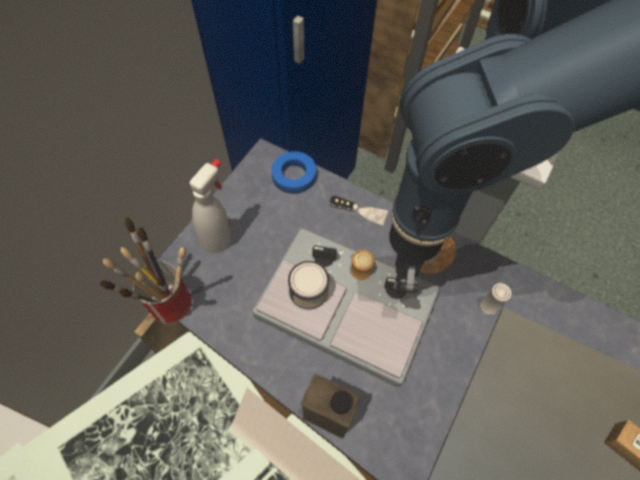

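View pics/sc5z.png

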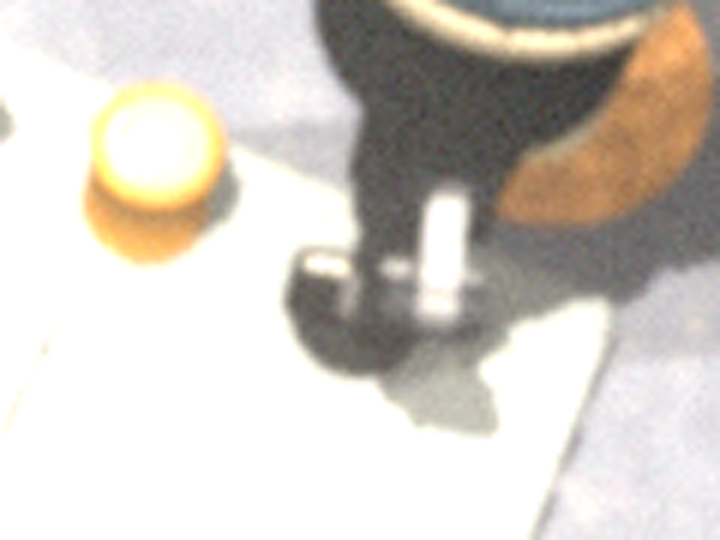

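View pics/top5.png

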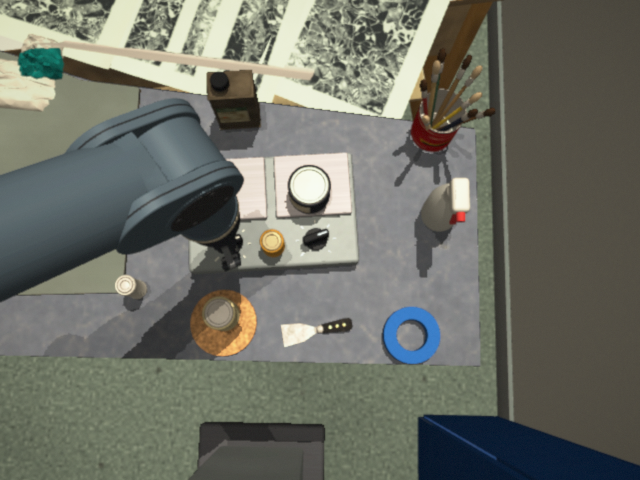

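```bash
python3 -m handwheel '[0,0,-15,0,0,0,0,0,-30,0,0,0,0,0,-40,0,0,0,0,0,-44,0,0,0,0,0,-44,0,0,0]'
python3 s.py
python3 -m handwheel '[0,0,0,0,0,0,0,0,0,0,0,0,0,0,0,0,0,0,0,0,0,0,0,0,0,0,0,0,0,0]' 1
python3 s.py
```

```text
t: 11.4
tcp_pos: [0.5495, -0.0017, 0.0532]
orientation: [-0.0, -0.201, 0.98, 0.0]
ft_force: [-0.0, -0.9, -0.6]
width: 0.403
t 11.4 [ 0.5495 -0.0017  0.0532] [-0.  -0.9 -0.6] [-0.02  0.    0.03] 0.403 [-0.67   0.909  1.06   1.985 -1.036  0.927 -1.784] az 203.2
t: 11.9
tcp_pos: [0.5488, -0.0027, 0.0541]
orientation: [-0.0, -0.2, 0.98, -0.0]
ft_force: [-5.5, -2.8, 5.4]
width: 0.137
t 11.9 [ 0.5488 -0.0027  0.0541] [-5.5 -2.8  5.4] [-0.52  1.07  0.06] 0.137 [-0.671  0.908  1.063  1.986 -1.035  0.928 -1.784] az 203.1
```

```bash
python3 -m handwheel '[0,0,0,0,0,1,0,0,0,0,0,2,0,0,0,0,0,3,0,0,0,0,0,4,0,0,0,0,0,5]'
python3 s.py
```

```text
t: 12.4
tcp_pos: [0.5495, -0.0021, 0.0541]
orientation: [0.0, -0.449, 0.893, -0.0]
ft_force: [-3.4, -0.5, 4.8]
width: 0.136
t 12.4 [ 0.5495 -0.0021  0.0541] [-3.4 -0.5  4.8] [-0.03  0.5  -0.01] 0.136 [-0.624  0.839  0.938  1.984 -0.944  0.835 -1.348] az 233.4
```

Turning well (30° done, low forces). Continue.

```bash
python3 -m handwheel '[0,0,0,0,0,1.2,0,0,0,0,0,2.4,0,0,0,0,0,3.6,0,0,0,0,0,4.8,0,0,0,0,0,6]'
python3 s.py
python3 -m handwheel '[0,0,0,0,0,1.2,0,0,0,0,0,2.4,0,0,0,0,0,3.6,0,0,0,0,0,4.8,0,0,0,0,0,6]'
python3 s.py
python3 -m handwheel '[0,0,0,0,0,1.2,0,0,0,0,0,2.4,0,0,0,0,0,3.6,0,0,0,0,0,4.8,0,0,0,0,0,6]'
python3 s.py
python3 -m handwheel '[0,0,0,0,0,1.2,0,0,0,0,0,2.4,0,0,0,0,0,3.6,0,0,0,0,0,4.8,0,0,0,0,0,6]'
python3 s.py
```

```text
t: 12.9
tcp_pos: [0.5497, -0.0011, 0.0541]
orientation: [0.001, -0.704, 0.71, 0.0]
ft_force: [-2.2, 3.0, 5.3]
width: 0.138
t 12.9 [ 0.5497 -0.0011  0.0541] [-2.2  3.   5.3] [ 0.68  0.46 -0.04] 0.138 [-0.55   0.765  0.774  1.981 -0.809  0.735 -0.856] az 269.5
t: 13.4
tcp_pos: [0.5493, -0.0, 0.0541]
orientation: [-0.001, 0.889, -0.458, -0.001]
ft_force: [-2.9, 6.2, 7.6]
width: 0.137
t 13.4 [ 0.5493 -0.      0.0541] [-2.9  6.2  7.6] [ 1.42  0.85 -0.03] 0.137 [-0.458  0.705  0.599  1.978 -0.647  0.657 -0.39 ] az -54.5
t: 13.9
tcp_pos: [0.5485, 0.0005, 0.054]
orientation: [-0.001, 0.987, -0.16, -0.001]
ft_force: [-6.7, 8.5, 9.6]
width: 0.135
t 13.9 [5.485e-01 5.000e-04 5.400e-02] [-6.7  8.5  9.6] [ 1.78  1.53 -0.14] 0.135 [-0.354  0.661  0.421  1.975 -0.464  0.603  0.055] az -18.5
t: 14.4
tcp_pos: [0.5473, 0.0005, 0.054]
orientation: [-0.002, 0.988, 0.152, -0.002]
ft_force: [-9.0, 7.7, 13.6]
width: 0.133
t 14.4 [5.473e-01 5.000e-04 5.400e-02] [-9.   7.7 13.6] [ 1.77  2.25 -0.09] 0.133 [-0.243  0.632  0.242  1.972 -0.27   0.572  0.489] az 17.5
```

```bash
python3 -m handwheel '[-1,1,0,0,0,1,-2,2,0,0,0,2,-2,2,0,0,0,3,-2,2,0,0,0,4,-2,2,0,0,0,4.5]'
python3 s.py
python3 -m handwheel '[0,0,0,0,0,0.5,0,0,0,0,0,0.8,0,0,0,0,0,0.8]'
python3 s.py
```

```text
t: 14.9
tcp_pos: [0.5466, 0.0002, 0.054]
orientation: [-0.0, 0.926, 0.378, -0.001]
ft_force: [-4.9, 1.3, 9.3]
width: 0.135
t 14.9 [5.466e-01 2.000e-04 5.400e-02] [-4.9  1.3  9.3] [ 0.24  1.28 -0.05] 0.135 [-0.159  0.618  0.111  1.973 -0.121  0.558  0.809] az 44.4
t: 15.2
tcp_pos: [0.5465, 0.0, 0.054]
orientation: [-0.0, 0.91, 0.415, -0.001]
ft_force: [-5.6, 1.5, 10.5]
width: 0.135
t 15.2 [0.5465 0.     0.054 ] [-5.6  1.5 10.5] [0.2  1.27 0.04] 0.135 [-0.144  0.617  0.088  1.973 -0.096  0.558  0.865] az 49.0
```

```bash
python3 -m handwheel '[0,0,0,0,0,0.3,0,0,0,0,0,0.3]'
python3 s.py
python3 -m handwheel '[0,0,0,0,0,0.3,0,0,0,0,0,0.3]'
python3 s.py
python3 -m handwheel '[0,0,0,0,0,0.3,0,0,0,0,0,0.3]'
python3 s.py
```

```text
t: 15.4
tcp_pos: [0.5465, -0.0, 0.054]
orientation: [-0.0, 0.903, 0.429, -0.001]
ft_force: [-5.8, 2.0, 9.6]
width: 0.137
t 15.4 [ 0.5465 -0.      0.054 ] [-5.8  2.   9.6] [ 0.21  1.32 -0.3 ] 0.137 [-0.138  0.616  0.079  1.973 -0.086  0.558  0.886] az 50.8
t: 15.6
tcp_pos: [0.5465, -0.0001, 0.0541]
orientation: [-0.0, 0.897, 0.442, -0.001]
ft_force: [-5.5, 1.2, 9.2]
width: 0.134
t 15.6 [ 5.465e-01 -1.000e-04  5.410e-02] [-5.5  1.2  9.2] [ 0.25  1.27 -0.95] 0.134 [-0.132  0.616  0.071  1.972 -0.077  0.558  0.907] az 52.5
t: 15.8
tcp_pos: [0.5465, -0.0001, 0.054]
orientation: [-0.0, 0.89, 0.456, -0.001]
ft_force: [-5.9, 1.8, 10.3]
width: 0.139
t 15.8 [ 5.465e-01 -1.000e-04  5.400e-02] [-5.9  1.8 10.3] [ 0.38  1.22 -1.46] 0.139 [-0.126  0.615  0.062  1.972 -0.068  0.558  0.928] az 54.2
```

```bash
python3 -m handwheel '[0,0,0,0,0,-0.4,0,0,0,0,0,-0.4]'
python3 s.py
python3 -m handwheel '[0,0,0,0,0,0,0,0,0,0,0,0,0,0,0,0,0,0,0,0,0,0,0,0]' 0.6
python3 s.py
python3 -m handwheel '[0,0,20,0,0,0,0,0,60,0,0,0,0,0,105,0,0,0,0,0,150,0,0,0,0,0,190,0,0,0]'
python3 -m handwheel '[-10,40,0,0,0,0,-20,80,0,0,0,0,-30,120,0,0,0,0,-40,160,0,0,0,0,-50,200,0,0,0,0]'
python3 -m handwheel '[-10,40,0,0,0,0,-20,80,0,0,0,0,-30,120,0,0,0,0,-40,160,0,0,0,0,-40,160,0,0,0,0]'
python3 s.py
python3 - <<'E'
from h import *
for n in("top","scene"):
    i=manip.capture(n);cv2.imwrite(f"pics/{n}6.png",i)
c=cv2.imread("pics/top6.png")[150:360,170:370];cv2.imwrite("pics/top6z.png",cv2.resize(c,None,fx=2.8,fy=2.8,interpolation=cv2.INTER_CUBIC))
E
```

```text
t: 16.0
tcp_pos: [0.5465, -0.0, 0.054]
orientation: [-0.0, 0.9, 0.436, -0.001]
ft_force: [-5.4, 1.2, 10.5]
width: 0.136
t 16.0 [ 0.5465 -0.      0.054 ] [-5.4  1.2 10.5] [ 0.26  1.24 -0.79] 0.136 [-0.135  0.616  0.074  1.972 -0.081  0.558  0.898] az 51.8
t: 16.4
tcp_pos: [0.5478, 0.0003, 0.0533]
orientation: [0.0, 0.899, 0.438, 0.0]
ft_force: [-0.2, 0.2, 0.1]
width: 0.398
t 16.4 [5.478e-01 3.000e-04 5.330e-02] [-0.2  0.2  0.1] [ 0.02 -0.03  0.06] 0.398 [-0.134  0.617  0.073  1.971 -0.079  0.555  0.9  ] az 52.0
t: 16.9
tcp_pos: [0.5476, 0.0002, 0.2456]
orientation: [0.0, 0.899, 0.438, 0.0]
ft_force: [0.1, 0.5, -0.5]
width: 0.399
t: 17.4
tcp_pos: [0.497, 0.2018, 0.2434]
orientation: [0.0, 0.899, 0.438, 0.0]
ft_force: [0.5, 0.4, -0.3]
width: 0.397
t: 17.9
tcp_pos: [0.4544, 0.367, 0.2428]
orientation: [-0.002, 0.897, 0.442, -0.0]
ft_force: [0.3, 0.2, -0.4]
width: 0.401
t 17.9 [0.4544 0.367  0.2428] [ 0.3  0.2 -0.4] [ 0.02 -0.02 -0.01] 0.401 [-0.773  0.429  0.023  1.671 -0.015  1.042  0.171] az 52.5
```

View pics/scene6.png

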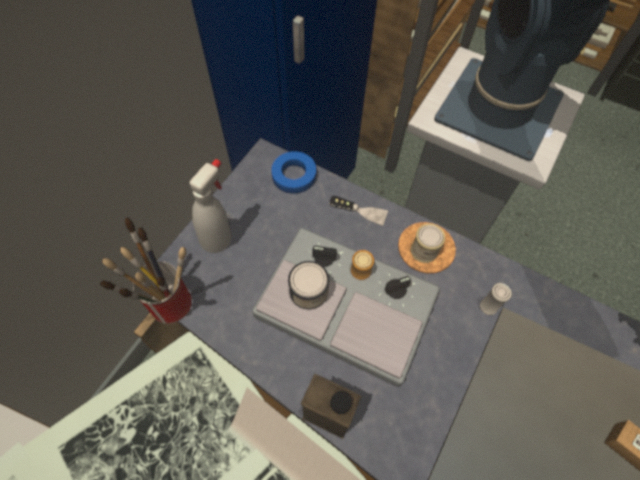

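View pics/top6z.png

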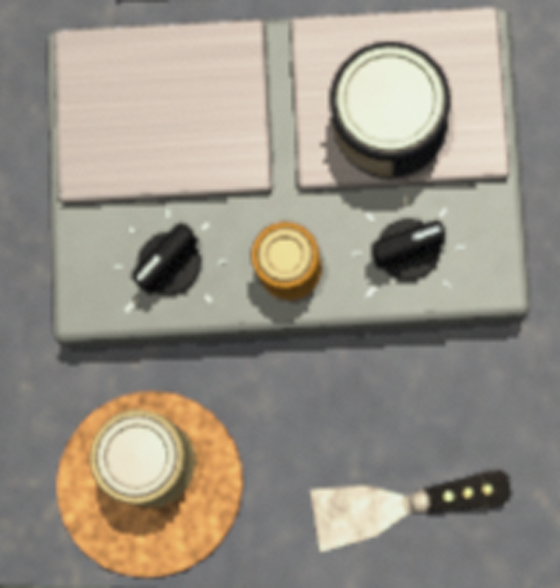

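```bash
python3 - <<'E'
from h import *
f=lambda u,v,z:ray("top",170+u/2.8,150+v/2.8,z)
a=f(160,257,.075);b=f(139,279,.075);print("ptr yaw",np.degrees(np.arctan2(*(b-a)[1::-1])))
print("tin",f(138,457,.069),"mat",f(150,484,.008))
A=cv2.imread("pics/top0.png");B=cv2.imread("pics/top6.png")
d=cv2.absdiff(A,B).max(2)
for nm,(x,y,w,h) in dict(wide=(285,160,50,50),jar=(255,225,32,35),rknob=(298,222,36,30),tape=(380,300,65,65),spray=(418,170,56,66),spatula=(278,315,78,35),shaker=(112,272,36,30)).items(): print(nm,(d[y:y+h,x:x+w]>40).sum())
E
```

```text
ptr yaw 139.2099557511879
tin [0.43324925 0.00422299 0.069     ] mat [0.42106451 0.0055899  0.008     ]
wide 0
jar 0
rknob 0
tape 0
spray 202
spatula 0
shaker 0
```

```bash
python3 - <<'E'
import cv2,numpy as np
L=[cv2.imread(f"pics/top{k}.png")[160:250,400:490] for k in (0,3,5,6)]
cv2.imwrite("pics/spray.png",cv2.resize(np.hstack(L),None,fx=2.2,fy=2.2))
for k in (3,4,5,6):
    d=cv2.absdiff(L[0],cv2.imread(f"pics/top{k}.png")[160:250,400:490]).max(2)>40;print(k,d.sum(),np.argwhere(d).mean(0) if d.any() else '')
A,B=[cv2.imread(f"pics/scene{k}.png")[155:260,185:240] for k in (0,6)];print((cv2.absdiff(A,B).max(2)>40).sum())
E
```

```text
3 283 [41.13780919 55.61484099]
4 287 [40.3902439  56.55749129]
5 295 [40.12881356 57.66440678]
6 210 [39.58571429 58.14285714]
234
```

View pics/spray.png

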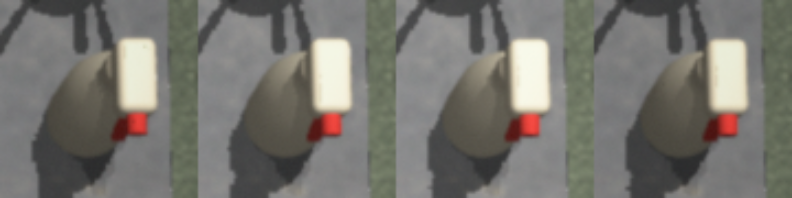

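```bash
python3 -c "
from bench import manip;print(manip.finish_job())"
```

```text
the job is handed in; nothing more can be done
None
```

I moved the narrow tin from the left plate onto the cork mat, then turned the left knob fully anticlockwise to its end stop. I backed the arm off clear of everything and handed the job in at about 18 s.

**Tin:** In the last pictures it stands upright on the mat, about 12 mm from the mat's centre. Up to about 28 mm would still be wholly on the mat.

**Left knob:** The twisting torque started to rise at a gripper angle of about 50°, where I expected the stop, and reached about 1.5 N m. The pointer then measured 139° in the picture. Off should be at about 139 to 140°.

**Other things:** The wide tin, right knob, pigment jar, tape roll, spatula and shaker show no change between the first and last top pictures.

**Checks that disagreed:**
- **Camera positions:** The two cameras differed by 3 to 7 mm on positions, so I worked from values between the two.
- **Knob axis:** My estimate was about 2 mm off, giving roughly 11 N of sideways force during the turn, which I corrected partway through.
- **Spray bottle:** It shows a shift of about one pixel against the very first picture. The shift was already there by the third pair of pictures, and the arm's path never went near the bottle. I took it to be settling on its own, though I can't confirm that.

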